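# Stroke the contact leaves of a lamp-test board

## Task

Check the spring contacts of the lamp-test board: with the fingertips, stroke along the curved row of five brass leaves, starting at the leaf nearest the round post, so that each leaf in turn dips lightly without being pressed flat. Stop with the fingertips resting on the last leaf so that it stays partly pressed and the others have sprung back; the program finishes while holding it there. Do not pinch or lift a leaf, and leave everything else where it is.

Things in the scene. Friction and masses are not known exactly. Their poses are not given: they have to be found in the camera images.
- board: Lamp-test board, fixed: grey panel 360 x 200 x 12 mm at any yaw; origin at the centre of its underside, x lengthwise, y to the edge the arc of leaves bulges to. Five brass leaves stand 54 mm apart on an arc of 200 mm radius centred 145 mm to -y. A round steel post (16 mm wide, 25 mm tall) stands 32 mm before the first leaf's root; a flat black block, 8 mm tall, 43 mm past the last tip.
- leaf1 (a joint): Bend (rad) of leaf 1 counted from the post: brass strip 40 x 14 x 2 mm, hinged at its root, rising 20 degrees to a free tip that points onwards, away from the post. 0 at rest, grows as the tip is pressed (0.026 per mm), 0.35 flat on its stop, negative lifted. Springs back; 1 N at the tip bends it 0.2. Fingertips drawn root to tip 7 mm below the resting tip ride over it and bend it about 0.18.
- leaf1_tip (a point): Top of the free tip of leaf 1, on its centre line; it moves with the leaf. At rest 18.7 mm above the board's top face.
- leaf1_root (a point): Hinge line of leaf 1, on its centre line, 4 mm above the board's top face; a black clamp there rises 5 mm above the board and ends 9 mm behind it.
- leaf2 (a joint): Bend (rad) of leaf 2 counted from the post: brass strip 40 x 14 x 2 mm, hinged at its root, rising 20 degrees to a free tip that points onwards, away from the post. 0 at rest, grows as the tip is pressed (0.026 per mm), 0.35 flat on its stop, negative lifted. Springs back; 1 N at the tip bends it 0.2. Fingertips drawn root to tip 7 mm below the resting tip ride over it and bend it about 0.18.
- leaf2_tip (a point): Top of the free tip of leaf 2, on its centre line; it moves with the leaf. At rest 18.7 mm above the board's top face.
- leaf2_root (a point): Hinge line of leaf 2, on its centre line, 4 mm above the board's top face; a black clamp there rises 5 mm above the board and ends 9 mm behind it.
- leaf3 (a joint): Bend (rad) of leaf 3 counted from the post: brass strip 40 x 14 x 2 mm, hinged at its root, rising 20 degrees to a free tip that points onwards, away from the post. 0 at rest, grows as the tip is pressed (0.026 per mm), 0.35 flat on its stop, negative lifted. Springs back; 1 N at the tip bends it 0.2. Fingertips drawn root to tip 7 mm below the resting tip ride over it and bend it about 0.18.
- leaf3_tip (a point): Top of the free tip of leaf 3, on its centre line; it moves with the leaf. At rest 18.7 mm above the board's top face.
- leaf3_root (a point): Hinge line of leaf 3, on its centre line, 4 mm above the board's top face; a black clamp there rises 5 mm above the board and ends 9 mm behind it.
- leaf4 (a joint): Bend (rad) of leaf 4 counted from the post: brass strip 40 x 14 x 2 mm, hinged at its root, rising 20 degrees to a free tip that points onwards, away from the post. 0 at rest, grows as the tip is pressed (0.026 per mm), 0.35 flat on its stop, negative lifted. Springs back; 1 N at the tip bends it 0.2. Fingertips drawn root to tip 7 mm below the resting tip ride over it and bend it about 0.18.
- leaf4_tip (a point): Top of the free tip of leaf 4, on its centre line; it moves with the leaf. At rest 18.7 mm above the board's top face.
- leaf4_root (a point): Hinge line of leaf 4, on its centre line, 4 mm above the board's top face; a black clamp there rises 5 mm above the board and ends 9 mm behind it.
- leaf5 (a joint): Bend (rad) of leaf 5 counted from the post: brass strip 40 x 14 x 2 mm, hinged at its root, rising 20 degrees to a free tip that points onwards, away from the post. 0 at rest, grows as the tip is pressed (0.026 per mm), 0.35 flat on its stop, negative lifted. Springs back; 1 N at the tip bends it 0.2. Fingertips drawn root to tip 7 mm below the resting tip ride over it and bend it about 0.18.
- leaf5_tip (a point): Top of the free tip of leaf 5, on its centre line; it moves with the leaf. At rest 18.7 mm above the board's top face.
- leaf5_root (a point): Hinge line of leaf 5, on its centre line, 4 mm above the board's top face; a black clamp there rises 5 mm above the board and ends 9 mm behind it.
- lampholder: Bystander: brass lampholder, stepped cylinder 34 mm diameter, 40 mm tall, standing on the board in the hollow of the arc; origin at the centre of its underside.
- jar: Bystander: small clear jar with a white lid, 36 mm diameter, 40 mm tall, standing on the board in the hollow of the arc; origin at the centre of its underside.
- collar: Bystander: steel collar, 32 mm diameter, 12 mm tall, lying on the board in the hollow of the arc; origin at the centre of its underside.
- spanner: Bystander: steel spanner 130 mm long, lying on the bench; origin at the centre of its underside.
- glue: Bystander: white glue bottle, 40 mm diameter, 120 mm tall, standing on the bench; origin at the centre of its underside.
- canopy: Bystander: brass bowl-shaped lamp canopy, 100 mm diameter, 45 mm tall, on the bench; origin at the centre of its underside.
- spray: Bystander: blue can, 52 mm diameter, 110 mm tall, standing on the bench; origin at the centre of its underside.
- pliers: Bystander: pliers with red handles, 155 mm long, lying on the bench; origin at the centre of its underside (pliers: between the handles at the pivot; jaws to +x).

How it is judged:
On the way, in this order (a step that is already met when the one before it is completed fails the run):
1. leaf 1 from the post dips under the fingertips (at least 0.06 rad, 2.3 mm at its tip) (value of joint leaf1 above 0.06 rad and contact force between the fingers and board above 0.05 N), for 0.04 s.
2. leaf 2 from the post dips under the fingertips (at least 0.06 rad, 2.3 mm at its tip) (value of joint leaf2 above 0.06 rad and contact force between the fingers and board above 0.05 N), for 0.04 s.
3. leaf 3 from the post dips under the fingertips (at least 0.06 rad, 2.3 mm at its tip) (value of joint leaf3 above 0.06 rad and contact force between the fingers and board above 0.05 N), for 0.04 s.
4. leaf 4 from the post dips under the fingertips (at least 0.06 rad, 2.3 mm at its tip) (value of joint leaf4 above 0.06 rad and contact force between the fingers and board above 0.05 N), for 0.04 s.
5. leaf 5 from the post dips under the fingertips (at least 0.06 rad, 2.3 mm at its tip) (value of joint leaf5 above 0.06 rad and contact force between the fingers and board above 0.05 N), for 0.04 s.
At the end, for the whole second after the job is handed in: The last leaf is held partly pressed by the fingertips (0.06 to 0.29 rad), the other four are back within 0.04 rad of rest, and every bystander is within 20 mm of where it stood (all of step 5 and value of joint leaf5 below 0.29 rad and value of joint leaf1 between -0.04 and 0.04 rad and value of joint leaf2 between -0.04 and 0.04 rad and value of joint leaf3 between -0.04 and 0.04 rad and value of joint leaf4 between -0.04 and 0.04 rad and distance of each of lampholder, jar, collar, spanner, glue, canopy, spray, pliers from where it was at the start of the episode below 0.02 m); the arm keeps its last pose, push and grip.
It fails at once if a leaf is pressed flat (beyond 0.29 rad, 10.7 mm at its tip) (value of joint any of leaf1, leaf2, leaf3, leaf4, leaf5 above 0.29 rad).
It fails at once if a leaf is pinched or hooked and lifted (more than 0.06 rad above rest) (value of joint any of leaf1, leaf2, leaf3, leaf4, leaf5 below -0.06 rad).
It fails at once if the robot leans on the board with more than 20 N (contact force between the arm and board above 20 N).
It fails at once if a bystander is lifted or shifted by more than 20 mm (distance of any of lampholder, jar, collar, spanner, glue, canopy, spray, pliers from where it was at the start of the episode above 0.02 m).
It also fails if it takes over 48 s, if anything falls off the work surface, if the arm or the gripper's body presses on something with over 40 N, if the wrist force passes 120 N, or if a joint passes its speed limit or range.

## Robot

A 7-joint arm with a two-finger parallel gripper is mounted at the origin on the work surface. World frame = base frame: x ahead of the robot, y to its left, z up, the work surface at z = 0. Lengths are in m, angles in rad, forces in N, time in s.
With the tool pointing down it reaches from about 0.4 to 0.9 m from the base axis. Payload 5.5 kg.
Tool frame: the origin (TCP) lies between the finger pads; the fingertips stand 14 mm ahead of it and the grasp point (between the pads) lies 5 mm behind it; z points along the fingers, y is the line along which they close (so a half turn about z gives the same grasp; the last joint's range is limited). The gripper opens to 85 mm and grips with 20 to 120 N. Pads are 22 mm wide; open, the fingers measure 114 mm over their backs; the gripper's body (76 mm by 85 mm) begins 54 mm behind the grasp point. The pads swing forward as they close: fully open they stand 13 mm farther back than shut.
Start: joints at [-1.007, 0.501, -0.427, 1.55, 0.221, 1.138, -0.21], TCP at [0.193, 0.621, 0.245] pointing down, gripper open.
Joint ranges: [-2.88, 2.88], [-0.31, 2.03], [-1.54, 1.56], [0.2, 2.42], [-1.41, 4.55], [0.19, 2.02], [-2.57, 2.57]. Speed limits (rad/s): [2.57, 2.57, 3.14, 3.14, 3.14, 3.14, 3.14].

## Interface

Orientations are given as a rotation vector (axis times angle).
In Python, from station import ctrl, vision gives the robot as it stands.
- The arm moves only by the shell command python3 -m inch 'ROWS' [FORCE]. ROWS is a JSON object of lists of equal length, an entry for each row: "claw": the opening, from 0 (shut) to 1 (fully open); "travel": the shift along the world's x, y, z each as a share of 0.1 m, from -1 to 1, a list of three; "spin": the turn about the world's z as a share of pi rad, from -1 to 1. A call has 1 to 12 rows; each row is the pose to reach, as a shift and turn from the pose commanded when the call began, turning the shorter way round; what a row does not reach only later rows make up. A row lasts 1/8 s, in which the tool goes at most 62.5 mm and 10.7 degrees, less where a joint would pass 70% of its speed; a pose out of reach is approached as far as the arm can. A call with a number of a shift or a turn outside -1 to 1 is refused whole. A call with a gripper value outside its range is refused whole. The fingers move at their own pace and stop on an object; FORCE is the grip in N (left out, the last holds). Time passes only in rows, so rows that repeat a pose let the fingers close. It gives the time, the measured TCP pose, the force, the opening and the grip force at its end, in the units of the state.
- ctrl.sense(): the state, without advancing time (a new reading comes with each control period).
- vision.read_camera(name): name is "scene" or "side" or "wrist"; returns the picture (400x640x3 uint8, blue, green, red); there is no depth.
- vision.camera_info(name): a dict with "fx", "fy", "cx", "cy" (pixels), "k1" (the pictures are not rectified: a ray, as slopes to the right and down, at radius r is drawn at 1 + k1 r^2 times it, then the intrinsics apply), "rvec" (rotation vector, rad) and "tvec" (3), from world to camera coordinates, as OpenCV has them. Camera axes: x right, y down, z forward; pixel columns grow to the right and rows downward; lengths in m; the calibration is good to about 2 mm. A picture is of the moment at which its call begins: read the wrist's pose just before it. camera_info takes no time and is no camera call; for the wrist camera it gives the pose at the moment of the call.
- ctrl.close_job(): hands the job in; it is judged then, once.
The state is a dict: "time": time; "joint_pos": joint angles; "qvel": joint speeds; "joint_efforts": joint torques, N m; "position": TCP position; "orientation": TCP orientation; "wrist_force": force on the tool from outside, world axes, zero at the start; "torque": the same for the moment, N m; "gripper_width": finger opening in m; "grasp_force": force on a finger pad.
Only numpy, scipy, OpenCV 4.12 (cv2) and the standard library are available. Lean on these libraries where they do the work, as an engineer would, in place of code of your own. Each camera call takes 0.05 s, during which the arm holds its last target. There are 200 camera calls.

## Working session

There is one attempt and no reset: what is moved stays moved. The work goes in short steps, Python scripts to look and compute and a shell command to move; the robot and the scene stay as the last step left them, time stands still between calls to the robot, and variables do not carry over. Pictures are saved under pics/ and viewed, at most 10 in all, crops included, and the job is handed in when it is done.

```bash
ls; mkdir -p pics; python3 - <<'E'
from station import ctrl, vision
import cv2
for n in ("scene","side","wrist"):
    im=vision.read_camera(n); cv2.imwrite(f"pics/{n}0.png",im)
    print(n,vision.camera_info(n))
s=ctrl.sense(); print(s)
E
```

```text
pics
scene {'fx': 371.8074914061449, 'fy': 371.8074914061449, 'cx': 313.63928205378767, 'cy': 202.22079674178738, 'k1': -0.07289514225610784, 'rvec': array([ 2.08368238,  1.13664691, -0.46679056]), 'tvec': array([-0.27098944, -0.28412892,  1.61901435])}
side {'fx': 441.7572792941485, 'fy': 441.7572792941485, 'cx': 322.98769769020845, 'cy': 209.77049457703032, 'k1': 0.006008168584156957, 'rvec': array([ 2.37894606, -0.14293061,  0.06872084]), 'tvec': array([-0.53052234,  0.04930513,  1.15862544])}
wrist {'fx': 326.6105126613017, 'fy': 326.6105126613017, 'cx': 321.4853627757678, 'cy': 197.23607899408506, 'k1': -0.020829446006338466, 'rvec': array([-2.33024416, -1.71723412, -0.25101613]), 'tvec': array([-0.64881712, -0.03848701,  0.38035385])}
{'time': 0.15, 'joint_pos': array([-1.00680454,  0.50166194, -0.42682344,  1.55121369,  0.22081701,
        1.13832424, -0.2102737 ]), 'qvel': array([-8.13946433e-05, -3.37300948e-03, -4.55316287e-04, -3.44632403e-03,
        6.49357770e-04,  1.64556079e-03, -1.09241568e-03]), 'joint_efforts': array([-6.42287341e-03, -5.70039368e+01, -5.82487911e+00, -2.81283242e+01,
        1.07788935e-02,  7.75538647e-03, -3.64574632e-06]), 'position': array([0.19246406, 0.62030114, 0.24447708]), 'orientation': array([-4.70554632e-01, -3.10587658e+00,  2.40411355e-03]), 'wrist_force': array([0.7037155 , 0.0040356 , 0.63111507]), 'torque': array([-0.00411312, -0.01787127, -0.02384324]), 'grasp_force': 0.0, 'gripper_width': 0.08521000608440611}
```

View pics/scene0.png

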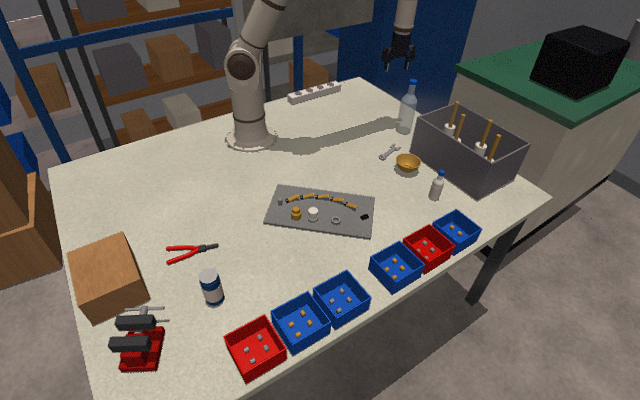

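View pics/side0.png

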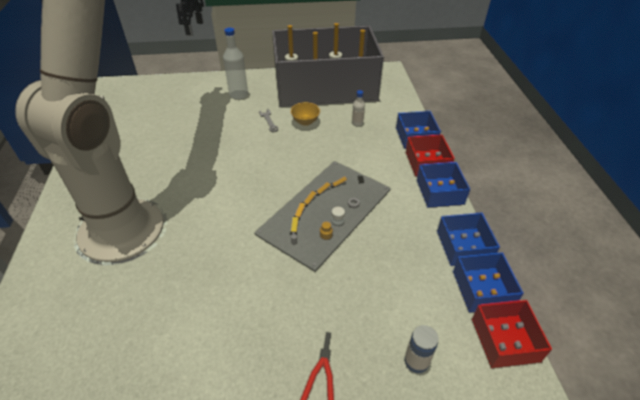

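Scene view: the post is at about (280,202), the block at (365,217), and the leaves arc across the board between them, bulging toward the robot. Side view: the post is at (293,238) and the block at (361,179). Next I'll measure the board corners and the brass.

```bash
cat > h.py <<'E'
import cv2,numpy as np
from station import ctrl,vision
from scipy.spatial.transform import Rotation as Ro
def ray(info,px):
    px=np.atleast_2d(np.asarray(px,float)); d=(px-[info['cx'],info['cy']])/[info['fx'],info['fy']]
    u=d.copy()
    for _ in range(20): u=d/(1+info['k1']*(u**2).sum(1,keepdims=True))
    R=cv2.Rodrigues(info['rvec'])[0]; c=-R.T@info['tvec']
    return c,np.c_[u,np.ones(len(u))]@R
def onplane(info,px,z):
    c,d=ray(info,px); return (c+d*((z-c[2])/d[:,2])[:,None])[:,:2]
def proj(info,P):
    R=cv2.Rodrigues(info['rvec'])[0]; q=np.atleast_2d(P)@R.T+info['tvec']; u=q[:,:2]/q[:,2:]
    return u*(1+info['k1']*(u**2).sum(1,keepdims=True))*[info['fx'],info['fy']]+[info['cx'],info['cy']]
def pose(C):  # long axis etc. from 4 corners
    r=cv2.minAreaRect((C*1000).astype(np.float32)); return r
E
python3 - <<'E'
from h import *
for n,seed,post in (("scene",(320,225),(280,202)),("side",(300,240),(293,238))):
    im=cv2.imread(f"pics/{n}0.png"); info=vision.camera_info(n)
    hsv=cv2.cvtColor(im,cv2.COLOR_BGR2HSV); b=im[seed[1],seed[0]]; print(n,b,hsv[seed[1],seed[0]])
    m=((np.abs(im.astype(int)-b).max(2)<35)).astype(np.uint8)
    m=cv2.morphologyEx(m,cv2.MORPH_CLOSE,np.ones((13,13)))
    m=cv2.morphologyEx(m,cv2.MORPH_OPEN,np.ones((5,5)))
    _,lab=cv2.connectedComponents(m); m=(lab==lab[seed[1],seed[0]]).astype(np.uint8)
    c=max(cv2.findContours(m,0,2)[0],key=cv2.contourArea); h=cv2.convexHull(c)
    P=onplane(info,h.reshape(-1,2),0.010); print(cv2.contourArea(c),pose(P)); print(np.round(onplane(info,[post],.02),3))
    q=cv2.approxPolyDP(h,6,True).reshape(-1,2); print(q.tolist(),np.round(onplane(info,q,.012),3).tolist())
    br=((hsv[...,0]>8)&(hsv[...,0]<32)&(hsv[...,1]>110)&(cv2.erode(m,np.ones((3,3)))>0)).astype(np.uint8)
    k,_,st,ce=cv2.connectedComponentsWithStats(br)
    for i in range(1,k):
        if st[i,4]>5: print(st[i],ce[i].round(1),np.round(onplane(info,[ce[i]],.024),4))
E
```

```text
scene [117 122 125] [ 19  16 125]
4355.0 ((543.0676879882812, -4.9366302490234375), (362.099609375, 211.85028076171875), 46.50874710083008)
[[ 0.445 -0.108]]
[[264, 218], [277, 185], [374, 197], [370, 239]] [[0.477, -0.189], [0.352, -0.069], [0.593, 0.194], [0.741, 0.054]]
[303 192  11   7  37] [308.  195.1] [[ 0.4704 -0.0087]]
[288 194  11   8  42] [292.8 197.3] [[ 0.4519 -0.0605]]
[318 194  11   4  33] [323.  195.7] [[0.5013 0.0343]]
[332 198  12   4  33] [337.3 199.1] [[0.5426 0.067 ]]
[346 203  11   5  32] [351.  205.2] [[0.5927 0.0892]]
[291 206  10  14 112] [295.6 213.1] [[ 0.5241 -0.0926]]
side [108 119 117] [ 35  24 119]
7392.5 ((541.4939575195312, -3.59100341796875), (367.6256103515625, 206.31529235839844), 46.5101432800293)
[[ 0.446 -0.101]]
[[388, 186], [316, 271], [255, 235], [332, 162]] [[0.73, 0.067], [0.492, -0.203], [0.35, -0.073], [0.585, 0.189]]
[333 177  13   9  58] [339.2 181.2] [[0.592  0.0898]]
[317 183  13  11  68] [323.  187.7] [[0.5429 0.0684]]
[291 191  25  41 253] [300.8 210.8] [[ 0.4733 -0.0132]]
[320 222  13  17 170] [325.8 230.2] [[ 0.5307 -0.0883]]
```

```bash
python3 - <<'E'
from h import *
i=vision.camera_info("side"); s=ctrl.sense()
print("bottle,box,glue,canopy",np.round(onplane(i,[(237,95),(280,103),(357,124),(305,124)],0),3).tolist())
i2=vision.camera_info("scene");print("bottle scene base, top if z=.2",np.round(onplane(i2,[(404,132)],0),3),proj(i2,[[.41,.37,.2]]))
R=Ro.from_rotvec(s['orientation']).as_matrix(); print(R.round(3))
w=vision.camera_info("wrist"); Rw=cv2.Rodrigues(w['rvec'])[0]; c=-Rw.T@w['tvec']
print("cam in tool",R.T@(c-s['position']), "cam z in tool",R.T@Rw[2], "cam x in tool",R.T@Rw[0])
E
```

```text
bottle,box,glue,canopy [[0.296, 0.612], [0.448, 0.543], [0.698, 0.388], [0.524, 0.408]]
bottle scene base, top if z=.2 [[0.319 0.605]] [[384.74753849 115.37520034]]
[[-0.955  0.296 -0.   ]
 [ 0.296  0.955 -0.001]
 [ 0.    -0.002 -1.   ]]
cam in tool [ 0.07280659 -0.00025266 -0.12978829] cam z in tool [-2.88336813e-01 -7.28588644e-05  9.57529047e-01] cam x in tool [-1.36674468e-04  9.99999990e-01  3.49342750e-05]
```

```bash

python3 -m inch '{"claw":[1,1,1,1],"travel":[[0,-0.4,0],[0,-0.8,0],[0,-1,0],[0,-1,0]],"spin":[0,0,0,0]}'
python3 -m inch '{"claw":[0.5,0,0,0],"travel":[[0,-0.4,0],[0.1,-0.8,0],[0.2,-1,0],[0.2,-1,0]],"spin":[0,0,0,0]}' 20
python3 -m inch '{"claw":[0,0,0,0],"travel":[[0.4,-0.4,0],[0.8,-0.8,0],[1,-1,0],[1,-1,0]],"spin":[0,0,0,0]}'
python3 -m inch '{"claw":[0,0,0,0],"travel":[[0.4,-0.4,0],[0.8,-0.8,0],[1,-1,0],[1,-1,0]],"spin":[-0.05,-0.1,-0.146,-0.146]}'
python3 -m inch '{"claw":[0,0,0,0],"travel":[[0.4,-0.4,0],[0.8,-0.8,0],[1,-1,0],[1,-1,0]],"spin":[0,0,0,0]}'
```

```text
time: 0.65
position: [0.193, 0.5193, 0.2453]
orientation: [0.473, 3.105, -0.002]
wrist_force: [-0.1, 0.9, -0.0]
gripper_width: 0.0857
grasp_force: 0.0
time: 1.15
position: [0.2135, 0.4204, 0.2454]
orientation: [0.474, 3.105, 0.0]
wrist_force: [-0.3, 0.1, 0.1]
gripper_width: 0.0123
grasp_force: 0.0
time: 1.65
position: [0.3142, 0.3209, 0.2454]
orientation: [0.476, 3.105, 0.001]
wrist_force: [-0.7, 0.5, -0.2]
gripper_width: 0.0001
grasp_force: 0.0
time: 2.15
position: [0.4138, 0.2214, 0.2453]
orientation: [1.168, 2.916, 0.001]
wrist_force: [0.5, 0.7, 0.8]
gripper_width: 0.0
grasp_force: 0.0
time: 2.65
position: [0.5136, 0.1217, 0.245]
orientation: [-1.163, -2.918, -0.001]
wrist_force: [-0.1, 0.6, -0.5]
gripper_width: 0.0003
grasp_force: 0.0
```

```bash

python3 -m inch '{"claw":[0,0,0,0,0],"travel":[[0,-0.4,-0.1],[0,-0.8,-0.3],[0,-0.9,-0.4],[0,-0.9,-0.4],[0,-0.9,-0.4]],"spin":[0,0,0,0,0]}'
python3 - <<'E'
from h import *
w=vision.camera_info("wrist"); im=vision.read_camera("wrist"); cv2.imwrite("pics/w1.png",im)
np.save("w1.npy",w,allow_pickle=True); s=ctrl.sense(); print(s['position'],s['orientation'])
E
```

```text
time: 3.28
position: [0.5128, 0.0337, 0.2058]
orientation: [1.159, 2.92, 0.002]
wrist_force: [-0.1, 0.6, 0.5]
gripper_width: 0.0001
grasp_force: 0.0
[0.51297265 0.03340511 0.20597405] [1.15901520e+00 2.91930930e+00 2.39494987e-03]
```

View pics/w1.png

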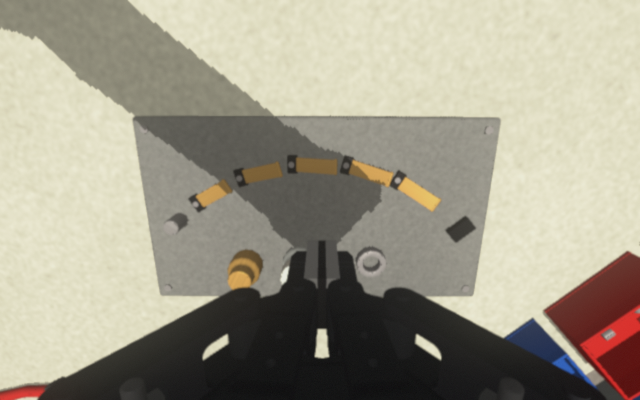

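The wrist view shows the post at (172,228) and leaves 1–5 running left to right from (210,194) to (420,193). The black block is at (460,229), and the board corners are at (134,117), (500,118), (473,296) and (162,295).

```bash
cat > leaf.py <<'E'
from h import *
im=cv2.imread("pics/w1.png"); w=np.load("w1.npy",allow_pickle=True).item()
C=onplane(w,[(134,117),(500,118),(473,296),(162,295)],.012)
c=C.mean(0); a=(C[1]-C[0])+(C[2]-C[3]); th=np.arctan2(a[1],a[0]); ex=np.r_[np.cos(th),np.sin(th)]; ey=np.r_[-ex[1],ex[0]]
print("board",c,np.degrees(th),[round(np.linalg.norm(C[i]-C[i-1])*1e3) for i in range(4)])
hsv=cv2.cvtColor(im,cv2.COLOR_BGR2HSV)
m=((hsv[...,0]>8)&(hsv[...,0]<30)&(hsv[...,1]>100)).astype(np.uint8); m[235:]=0
m=cv2.morphologyEx(m,cv2.MORPH_OPEN,np.ones((3,3)))
L=[]
for k in cv2.findContours(m,0,2)[0]:
    if cv2.contourArea(k)<150: continue
    b=cv2.boxPoints(cv2.minAreaRect(k)); b=b[np.argsort(b[:,0])]
    L.append((b[:2].mean(0),b[2:].mean(0)))
L.sort(key=lambda t:t[0][0])
for i,(p,q) in enumerate(L):
    r=onplane(w,[p],.019)[0]; t=onplane(w,[q],.0307)[0]; d=t-r
    ph=(i-2)*.27; 
    f=lambda v:np.round([(v-c)@ex*1e3,(v-c)@ey*1e3],1)
    rr=f(r)+[0,145]; tt=f(t)+[0,145]
    print(i+1,"root",r.round(4),f(r),"tip",t.round(4),f(t),"len",round(np.linalg.norm(d)*1e3,1),"yaw",round(np.degrees(np.arctan2(d[1],d[0])),1),"R",np.linalg.norm(rr).round(1),np.linalg.norm(tt).round(1),"mid ang",np.degrees(np.arctan2(*((rr+tt)/2))).round(1))
E
python3 leaf.py
```

```text
board [0.54143222 0.00130235] 46.48409249315874 [198, 355, 199, 356]
1 root [ 0.4469 -0.0763] [-121.4   15.1] tip [ 0.4558 -0.036 ] [-86.   36.4] len 41.2 yaw 77.5 R 200.9 200.8 mid ang -31.3
2 root [ 0.4597 -0.0237] [-74.5  42.1] tip [0.4795 0.012 ] [-34.9  52.3] len 40.9 yaw 61.0 R 201.4 200.4 mid ang -15.9
3 root [0.4873 0.0232] [-21.4  54.3] tip [0.5147 0.0517] [18.2 54.1] len 39.6 yaw 46.2 R 200.4 199.9 mid ang -0.5
4 root [0.5255 0.0602] [31.7 52.1] tip [0.5602 0.0817] [71.3 41.8] len 40.9 yaw 31.8 R 199.6 199.9 mid ang 15.0
5 root [0.5719 0.087 ] [83.1 37. ] tip [0.611  0.0977] [117.8  15.9] len 40.5 yaw 15.2 R 200.1 199.4 mid ang 30.4
```

```bash

python3 -m inch '{"claw":[0,0,0,0],"travel":[[-0.2,-0.3,-0.2],[-0.4,-0.6,-0.4],[-0.65,-0.95,-0.5],[-0.65,-0.95,-0.5]],"spin":[0.05,0.1,0.15,0.171]}'
python3 -m inch '{"claw":[0,0,0,0],"travel":[[0,-0.05,-0.4],[0,-0.1,-0.7],[0,-0.1,-0.75],[0,-0.1,-0.75]],"spin":[0,0,0,0]}'
python3 - <<'E'
from h import *
w=vision.camera_info("wrist"); im=vision.read_camera("wrist"); cv2.imwrite("pics/w2.png",im); s=ctrl.sense(); print(s['position'],s['orientation'])
cv2.imwrite("pics/s2.png",cv2.resize(vision.read_camera("side")[130:290,220:420],None,fx=4,fy=4)[:600])
E
```

```text
time: 3.82
position: [0.4454, -0.0657, 0.1549]
orientation: [-0.348, -3.12, 0.001]
wrist_force: [0.8, 1.0, -0.3]
gripper_width: 0.0002
grasp_force: 0.0
time: 4.32
position: [0.4482, -0.0733, 0.0809]
orientation: [0.346, 3.122, 0.001]
wrist_force: [-0.2, 0.2, 0.4]
gripper_width: 0.0
grasp_force: 0.0
[ 0.44864524 -0.07349574  0.08132033] [3.46379122e-01 3.12080429e+00 5.19695011e-04]
```

View pics/w2.png

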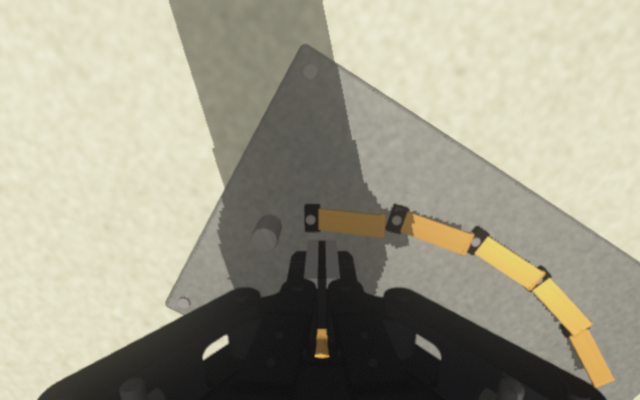

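View pics/s2.png

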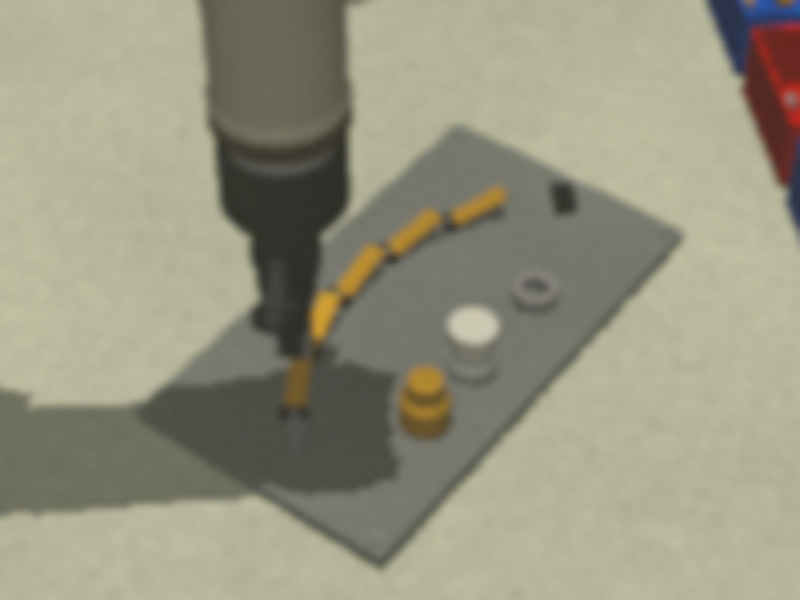

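The wrist view shows the shut fingertips at (322,240), beside leaf 1 from (318,220) to (385,224), with the post at (267,232). In the side crop the gripper is clear of everything. I'll re-measure from here, closer in.

```bash
python3 - <<'E'
from h import *
im=cv2.imread("pics/w2.png"); w=vision.camera_info("wrist"); s=ctrl.sense()
hsv=cv2.cvtColor(im,cv2.COLOR_BGR2HSV)
m=((hsv[...,0]>8)&(hsv[...,0]<30)&(hsv[...,1]>100)).astype(np.uint8); m[:,:300]=0; m[330:]=0; 
m=cv2.morphologyEx(m,cv2.MORPH_OPEN,np.ones((3,3)))
for k in cv2.findContours(m,0,2)[0]:
    if cv2.contourArea(k)<300: continue
    b=cv2.boxPoints(cv2.minAreaRect(k)); b=b[np.argsort(b[:,0])]
    r=onplane(w,[b[:2].mean(0)],.019)[0]; t=onplane(w,[b[2:].mean(0)],.0307)[0];d=t-r
    print(b[:2].mean(0),r.round(4),t.round(4),np.linalg.norm(d).round(4),np.degrees(np.arctan2(d[1],d[0])).round(1))
print("TCP",s['position'],"tip px",proj(w,s['position']+[0,0,-.014]))
E
```

```text
[483.1796 239.7841] [0.4851 0.0246] [0.5596 0.0851] 0.096 39.1
[403.47025 219.36102] [ 0.4598 -0.0236] [0.48  0.012] 0.0409 60.5
[317.0135  219.35844] [ 0.4479 -0.0766] [ 0.4565 -0.0369] 0.0406 77.7
TCP [ 0.44884566 -0.07363944  0.08153466] tip px [[322.19581227 255.41541171]]
```

```bash

python3 -m inch '{"claw":[0,0,0,0,0,0],"travel":[[0,0,-0.15],[0,0,-0.3],[0,0,-0.4],[0,0,-0.43],[0,0,-0.43],[0,0,-0.43]],"spin":[0,0,0,0,0,0]}'
python3 - <<'E'
from h import *
th=np.radians(46.48); ex=np.r_[np.cos(th),np.sin(th)]; ey=np.r_[-ex[1],ex[0]]; c=np.r_[.5414,.0013]-.145*ey
s=ctrl.sense(); p=s['position']; d=p[:2]-c; Y=Ro.from_rotvec(s['orientation']).as_matrix()[:2,1]
print(p,"R",np.linalg.norm(d),"phi",np.degrees(np.arctan2(d@ex,d@ey)),"yaw",np.degrees(np.arctan2(Y[1],Y[0])))
P=lambda f:c+.2003*(ex*np.sin(np.radians(f))+ey*np.cos(np.radians(f)))
for a,b in ((-36,-12),(-12,12),(12,34)):
    o=p[:2] if a==-36 else P(a)
    T=[((P(f)-o)*10).round(2).tolist()+[0] for f in np.linspace(a,b,13)[1:]]
    print(T,np.round(-np.linspace(0,b-a,13)[1:]/180,3).tolist())
E
```

```text
time: 5.18
position: [0.4478, -0.0742, 0.0375]
orientation: [0.348, 3.122, 0.0]
wrist_force: [-0.3, -1.1, -0.7]
gripper_width: 0.0004
grasp_force: 0.0
[ 0.44784582 -0.07420878  0.03751783] R 0.2001837750906389 phi -36.53641407636091 yaw 77.26616281069893
[[0.01, 0.09, 0], [0.02, 0.16, 0], [0.04, 0.22, 0], [0.06, 0.29, 0], [0.08, 0.36, 0], [0.1, 0.43, 0], [0.12, 0.49, 0], [0.15, 0.56, 0], [0.18, 0.62, 0], [0.21, 0.68, 0], [0.24, 0.74, 0], [0.28, 0.8, 0]] [-0.011, -0.022, -0.033, -0.044, -0.056, -0.067, -0.078, -0.089, -0.1, -0.111, -0.122, -0.133]
[[0.04, 0.06, 0], [0.08, 0.12, 0], [0.12, 0.17, 0], [0.16, 0.23, 0], [0.21, 0.28, 0], [0.26, 0.33, 0], [0.3, 0.38, 0], [0.35, 0.43, 0], [0.41, 0.48, 0], [0.46, 0.52, 0], [0.52, 0.56, 0], [0.57, 0.6, 0]] [-0.011, -0.022, -0.033, -0.044, -0.056, -0.067, -0.078, -0.089, -0.1, -0.111, -0.122, -0.133]
[[0.05, 0.04, 0], [0.11, 0.07, 0], [0.16, 0.1, 0], [0.22, 0.13, 0], [0.28, 0.16, 0], [0.34, 0.19, 0], [0.4, 0.21, 0], [0.46, 0.23, 0], [0.52, 0.25, 0], [0.58, 0.27, 0], [0.64, 0.29, 0], [0.7, 0.3, 0]] [-0.01, -0.02, -0.031, -0.041, -0.051, -0.061, -0.071, -0.081, -0.092, -0.102, -0.112, -0.122]
```

```bash

python3 -m inch '{"claw":[0,0,0,0,0,0,0,0,0,0,0,0],"travel":[[0.01,0.09,0],[0.02,0.16,0],[0.04,0.22,0],[0.06,0.29,0],[0.08,0.36,0],[0.1,0.43,0],[0.12,0.49,0],[0.15,0.56,0],[0.18,0.62,0],[0.21,0.68,0],[0.24,0.74,0],[0.28,0.8,0]],"spin":[-0.011,-0.022,-0.033,-0.044,-0.056,-0.067,-0.078,-0.089,-0.1,-0.111,-0.122,-0.133]}'
python3 - <<'E'
from h import *
w=vision.camera_info("wrist"); im=vision.read_camera("wrist"); cv2.imwrite("pics/w3.png",im); s=ctrl.sense(); print(s['position'],s['wrist_force'])
E
```

```text
time: 6.68
position: [0.4758, 0.0059, 0.0378]
orientation: [0.99, 2.981, 0.0]
wrist_force: [-0.9, -0.3, 0.9]
gripper_width: 0.0002
grasp_force: 0.4
[0.4766292  0.00692045 0.03788428] [0.60219562 0.31426782 1.274923  ]
```

View pics/w3.png

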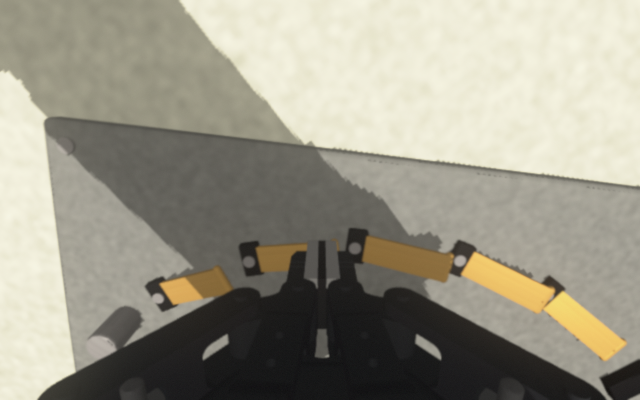

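Leaf 1 at (195,287) has sprung back, and leaf 2 is centred under the fingertips at (322,250). The next stroke can continue.

```bash

python3 -m inch '{"claw":[0,0,0,0,0,0,0,0,0,0,0,0],"travel":[[0.04,0.06,0],[0.08,0.12,0],[0.12,0.17,0],[0.16,0.23,0],[0.21,0.28,0],[0.26,0.33,0],[0.3,0.38,0],[0.35,0.43,0],[0.41,0.48,0],[0.46,0.52,0],[0.52,0.56,0],[0.57,0.6,0]],"spin":[-0.011,-0.022,-0.033,-0.044,-0.056,-0.067,-0.078,-0.089,-0.1,-0.111,-0.122,-0.133]}'
python3 -m inch '{"claw":[0,0,0,0,0,0,0,0,0,0,0,0],"travel":[[0.05,0.04,0],[0.11,0.07,0],[0.16,0.1,0],[0.22,0.13,0],[0.28,0.16,0],[0.34,0.19,0],[0.4,0.21,0],[0.46,0.23,0],[0.52,0.25,0],[0.58,0.27,0],[0.64,0.29,0],[0.69,0.3,0]],"spin":[-0.01,-0.02,-0.031,-0.041,-0.051,-0.061,-0.071,-0.081,-0.092,-0.102,-0.112,-0.122]}'
python3 -m inch '{"claw":[0,0,0,0],"travel":[[0,0,0],[0,0,0],[0,0,0],[0,0,0]],"spin":[0,0,0,0]}'
python3 - <<'E'
from h import *
w=vision.camera_info("wrist"); im=vision.read_camera("wrist"); cv2.imwrite("pics/w4.png",im); s=ctrl.sense(); print(s['position'],s['wrist_force'])
E
```

```text
time: 8.22
position: [0.533, 0.0661, 0.0373]
orientation: [1.588, 2.71, 0.0]
wrist_force: [0.3, 0.4, -0.1]
gripper_width: 0.0
grasp_force: 0.0
time: 9.72
position: [0.6019, 0.096, 0.0373]
orientation: [-2.075, -2.359, -0.0]
wrist_force: [-0.3, 0.1, 0.3]
gripper_width: -0.0
grasp_force: 0.4
time: 10.22
position: [0.6016, 0.0958, 0.0374]
orientation: [2.073, 2.361, 0.0]
wrist_force: [0.3, 1.0, 0.7]
gripper_width: 0.0002
grasp_force: 0.4
[0.60159411 0.09582311 0.03742802] [ 0.13719725 -0.31254372  0.93856003]
```

View pics/w4.png

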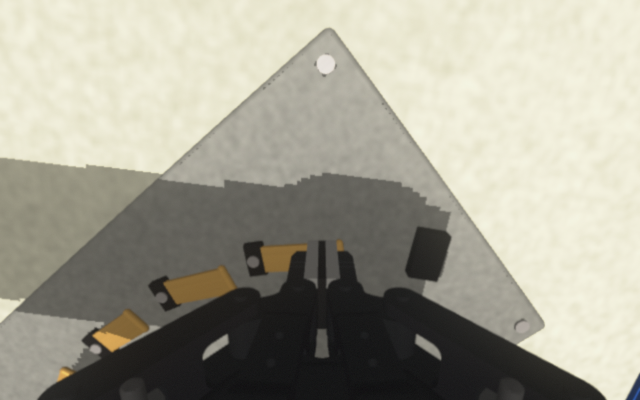

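Leaf 5 is held under the fingertips, its tip just visible at (341,245). Leaf 4 at (200,287) and the other visible leaves are back at rest, so I'm handing in.

```bash
python3 -c "
from station import ctrl
print(ctrl.close_job())"
```

```text
the job is handed in; nothing more can be done
None
```

I stroked leaves 1 to 5 in order and handed the job in with the fingertips holding leaf 5 partly pressed; the last picture shows it held and the visible leaves sprung back, but no verdict came back.

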